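# Put a round flask away in the desiccator cabinet

### The arm

A 6-joint arm with a two-finger parallel gripper is mounted at the origin on the work surface. World frame = base frame: x ahead of the robot, y to its left, z up, the work surface at z = 0. Lengths are in m, angles in rad, forces in N, time in s.
With the tool pointing down it reaches from about 0.375 to 0.9 m from the base axis. Payload 3.1 kg.
Tool frame: the origin (TCP) lies midway between the tips of the shut fingers; the grasp point (between the pads) lies 19 mm behind it; x points along the fingers, z is the direction in which the jaws open and shut, and the axes are right-handed (so a half turn about x gives the same grasp; the last joint's range is limited). The gripper opens to 85 mm and grips with 20 to 120 N. Pads are 22 mm wide; open, the fingers measure 114 mm over their backs; the gripper's body (76 mm by 85 mm) begins 54 mm behind the grasp point. The pads swing forward as they close: fully open they stand 13 mm farther back than shut.
Start: joints at [1.046, 0.527, 1.433, -0, 1.181, -0.178], TCP at [0.212, 0.588, 0.231] pointing down, gripper open.
Joint ranges: [-3.08, 3.08], [-0.75, 2.2], [0.22, 2.44], [-1.43, 4.57], [0, 2.65], [-2.85, 2.85]. Speed limits (rad/s): [2.79, 2.79, 3.14, 3.14, 3.14, 3.14].

### API

Orientations are given as a unit quaternion [x, y, z, w].
In Python, from station import status, snapshot, camera_params, ticket gives the robot as it stands.
- The arm moves only by the tool arm_command, never from a script. Its argument "series" is a list that holds one entry, the list of rows, each a list of 4 numbers: the shift along the tool's x, y, z in mm, then the turn about the tool's x in rad. A call has 1 to 10 rows; each row shifts and turns the commanded pose from where the row before left it, along the tool's axes as they then stand; what a row does not reach is not made up. A row lasts 1/10 s, in which the tool goes at most 50 mm and 8.59 degrees, less where a joint would pass 70% of its speed; a pose out of reach is approached as far as the arm can. A call is refused whole if a number of a shift passes 50 or a number of a turn 0.15, either way. A call with a gripper value outside its range is refused whole. "jaw" is the opening in per cent of the stroke, from 0 (shut) to 100 (fully open), set as the call begins (left out, the last holds). The fingers move at their own pace and stop on an object; "force" is the grip in N (left out, the last holds). Time passes only in rows, so rows that do not move let the fingers close. It gives the time, the measured TCP pose, the force and the opening at its end, in the units of the state.
- status.sense(): the state, without advancing time (a new reading comes with each control period).
- snapshot(name): name is "scene" or "top" or "wrist"; returns the picture (480x640x3 uint8, red, green, blue); there is no depth.
- camera_params(name): a dict with "fovy" (degrees; the focal length in pixels is half the picture's height over the tangent of half this angle, whatever the lens; pixels are square), "cx", "cy" (the principal point, pixels), "extrinsics" (4x4, takes a point from camera to world coordinates); the wrist camera has in their place "mount" (4x4, takes a point from camera to tool coordinates, whose origin is the TCP and whose axes are the tool frame's). Camera axes: x right, y down, z forward; pixel columns grow to the right and rows downward; lengths in m; the calibration is good to about 2 mm. A picture is of the moment at which its call begins: read the wrist's pose just before it. camera_params takes no time and is no camera call.
- ticket.sign_off(): hands the job in, once; it reports no verdict.
The state is a dict: "t": time; "q": joint angles; "qd": joint speeds; "tau": joint torques, N m; "tcp_pos": TCP position; "tool_rot": TCP orientation; "force": force on the tool from outside, world axes, zero at the start; "ft_torque": the same for the moment, N m; "finger_gap": opening from 0.0 (shut) to 1.0 (fully open).
Only numpy, scipy, OpenCV 4.12 (cv2) and the standard library are available. Lean on these libraries where they do the work, as an engineer would, in place of code of your own. Each camera call takes 0.05 s, during which the arm holds its last target. There are 200 camera calls.

### The job

Put the round-bottomed flask away in the clear desiccator cabinet: open the cabinet door wide by its handle, draw out the shelf, move the flask from its cork ring on the bench and set it down gently, upright and centred, in the cork ring standing on the shelf. Then slide the shelf fully home and close the door fully, with the weighing bottle still standing on the shelf and the other glassware left standing where it is on the bench.

Things in the scene. Friction and masses are not known exactly. Their poses are not given: they have to be found in the camera images.
- cabinet: Fixed bench-top desiccator cabinet, clear plastic on a white base: 220 deep, 260 wide, 230 high (plus a 10 high round hygrometer on its top). Origin: on the bench below the middle of the front edge of its walls; x points into the cabinet (walls from x 0 to 220), y to its left seen from the robot, z up. The opening is 248 wide, from 20 to 224 above the bench. Place and yaw differ between runs.
- door (a joint): Door angle (rad): 0 = shut, grows as the free right edge swings out towards the robot, stop at 2.0. May start slightly ajar. Vertical hinge on the left; friction 0.15 N m, no latch or spring: it stays where left. A white rim 42 thick with a clear pane on the outer face; 260 wide, from 15 to 229 above the bench; shut, its outer face is at cabinet x = -45.
- door_handle (a point): Place to take the door handle, a straight vertical steel bar 11 in diameter, from 117 to 221 above the bench, its axis 42 off the door's outer face, near the free edge. The point is on the bar's axis, 200 above the bench and 29 below the door's top. It moves with the door; shut, it is 84 in front of the hinge axis and 251 to its right (cabinet axes).
- door_hinge (a point): Point on the door's vertical hinge axis, 200 above the bench, at cabinet x = -3, y = +134. The door turns clockwise as seen from above when it opens.
- shelf (a joint): How far the perforated metal shelf is drawn out (m): 0 = fully home (start), 0.15 = stop. It slides straight along cabinet -x with 2 N of friction and stays where left. The plate is 195 by 230, its upper face 50 above the bench, with a rim 10 high at the sides and back and a front lip 28 above the plate. Home, the lip's front is at cabinet x = +10.
- shelf_knob (a point): Centre of the head of the steel knob on the middle of the shelf's front lip: head a disc 20 in diameter and 12 long, axis level along cabinet x, 68 above the bench, 40 in front of the lip on a stem 10 in diameter (cabinet x = -30 with the shelf home). It can be pinched across cabinet y from above with the hand tilted some 20 degrees towards the cabinet. Moves with the shelf.
- flask_mid (a point): Round-bottomed clear glass flask (65 to 105 g), half-way up its axis, 55 above the lowest point. Height 110; round bulb 64 in diameter (centre 23 below this point); neck 24 in diameter from 66 to 104 above the bottom (11 to 49 above this point); rim at the top 29 in diameter, 6 high. z is its axis, neck upwards. It starts upright in the cork ring on the bench, its bottom 11 above the bench.
- flask: The same flask as a whole: origin at the lowest point of the bulb, z along the neck.
- flask_bulb (a point): Centre of the round bulb of the same flask, 32 above its lowest point. Seated in a cork ring it is 17 above the ring's upper face, on the ring's axis.
- shelf_ring: Loose cork ring standing on the shelf in the cabinet (70 g): 80 outside, 26 high, hole 36 wide whose upper part is a 45-degree cone opening to 56 at the upper face. Origin: centre of its underside (50 above the bench), z up. It rides along with the shelf, near the front, about 50 left or right of the middle. The seated flask's bottom is 11 above the ring's underside.
- shelf_ring_top (a point): Centre of the upper face of the cork ring on the shelf, 26 above its underside.
- bench_ring: The other, identical cork ring, on the bench on the right; the flask starts in it. Origin: centre of its underside.
- weighing_bottle: Bystander: small glass bottle with a lid, 38 in diameter, 45 high, standing on the shelf to the left or right of the cork ring. It rides along with the shelf and must stay standing on it. Origin: centre of its underside.
- conical_flask: Bystander on the bench: conical (flat-bottomed) glass flask, base 72, neck 26, height 105. Origin: centre of its underside.
- beaker: Bystander on the bench: glass beaker, 54 in diameter, 72 high. Origin: centre of its underside.
- reagent_bottle: Bystander on the bench beside the cabinet: amber glass bottle, 68 in diameter, 145 high. Origin: centre of its underside.
Mind the look-alikes: they are no part of the job. What is shaped like the flask but yellow is not meant.

How it is judged:
By the outcome, as a careful person would: the job done as asked, in the order asked, and still so for the second after the job is handed in, with the robot touching nothing.
It also fails if it takes over 72 s, if anything falls off the work surface, if the arm or the gripper's body presses on something with over 40 N, if the wrist force passes 120 N, or if a joint passes its speed limit or range.

## Working session

There is one attempt and no reset: what is moved stays moved. The work goes in short steps, Python scripts to look and compute and a tool call to move; the robot and the scene stay as the last step left them, time stands still between calls to the robot, and variables do not carry over. Pictures are saved under pics/ and viewed, about 8 in all and at most 12, crops included, and the job is handed in when it is done.

Besides the shell and the picture viewer there is one more tool, called in YAML: its name, and indented under it one key for each argument. arm_command: Moves the arm, as the interface text tells. Its arguments: {"type":"object","properties":{"series":{"type":"array"},"jaw":{"type":"number"},"force":{"type":"number"}},"required":["series"]}

```bash
mkdir -p pics; ls; python3 - <<'E'
from station import status,snapshot,camera_params
import cv2,numpy as np
np.set_printoptions(precision=4,suppress=True)
print(status.sense())
for n in("scene","top","wrist"):
    p=camera_params(n);print(n,p)
    im=snapshot(n);cv2.imwrite(f"pics/{n}0.png",im[:,:,::-1])
E
```

```text
pics
{'t': 0.0, 'q': array([ 1.0455,  0.5285,  1.4339, -0.    ,  1.1814, -0.1785]), 'qd': array([-0.0005, -0.0017,  0.0002, -0.0014,  0.0001, -0.0013]), 'tau': array([ -0.0013, -44.2351, -17.8021,  -0.0003,   0.0087,  -0.    ]), 'tcp_pos': array([0.212 , 0.5872, 0.2303]), 'tool_rot': array([-0.4066,  0.5795,  0.4059,  0.5781]), 'force': array([-0.2464,  1.1822,  0.3215]), 'ft_torque': array([ 0.0331, -0.0216, -0.0005]), 'finger_gap': 0.999895402649}
scene {'fovy': 42.39571106312385, 'cx': 308.6927476920907, 'cy': 240.01393768330865, 'extrinsics': array([[ 0.5625,  0.7873, -0.2524,  0.8757],
       [ 0.8268, -0.5359,  0.1712, -0.3373],
       [-0.0005, -0.305 , -0.9524,  1.4649],
       [ 0.    ,  0.    ,  0.    ,  1.    ]])}
top {'fovy': 57.907757343034305, 'cx': 323.81137227482776, 'cy': 236.93730098656243, 'extrinsics': array([[-0.061 , -0.9703,  0.2342,  0.3564],
       [-0.9981,  0.0609, -0.0075, -0.1025],
       [-0.007 , -0.2342, -0.9722,  0.9136],
       [ 0.    ,  0.    ,  0.    ,  1.    ]])}
wrist {'fovy': 58.51102997895604, 'cx': 320.03793196283215, 'cy': 238.95507213151524, 'mount': array([[-0.0004, -0.264 ,  0.9645, -0.141 ],
       [ 0.0008, -0.9645, -0.264 ,  0.066 ],
       [ 1.    ,  0.0006,  0.0006, -0.0003],
       [ 0.    ,  0.    ,  0.    ,  1.    ]])}
```

View pics/scene0.png

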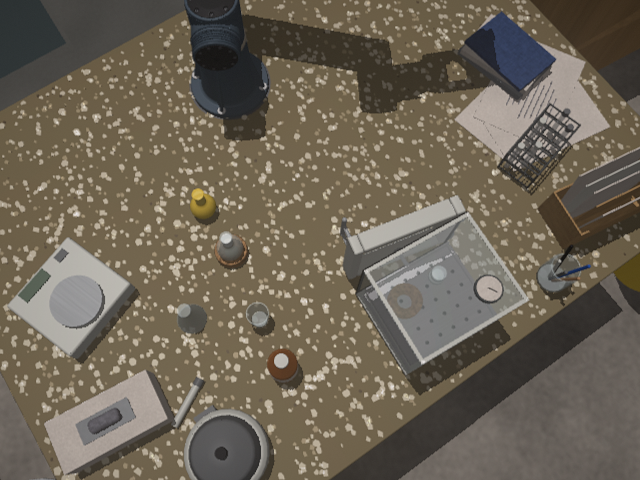

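View pics/top0.png

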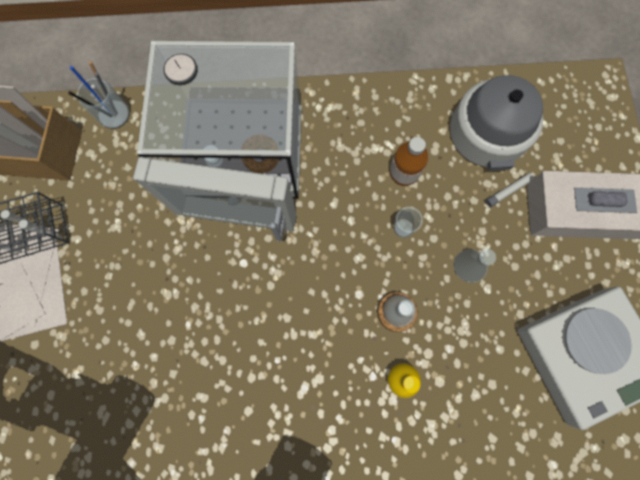

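Scene view: robot top left, bench flask at about (231,247), yellow decoy at (203,206), cabinet at centre right with its door ajar and shelf ring at (408,300). Top view: flask rim at (406,309), cabinet front edge along row 155, handle at about (281,225), shelf ring at (260,152). I'll zoom in on the cabinet.

```bash
cat > h.py <<'E'
import numpy as np,cv2
from scipy.spatial.transform import Rotation as R
from station import status,snapshot,camera_params
np.set_printoptions(precision=4,suppress=True)
def cam(n,st=None):
    p=camera_params(n)
    if n=="wrist":
        st=st or status.sense();T=np.eye(4);T[:3,:3]=R.from_quat(st["tool_rot"]).as_matrix();T[:3,3]=st["tcp_pos"];E=T@p["mount"]
    else: E=p["extrinsics"]
    return E,240/np.tan(np.radians(p["fovy"]/2)),p["cx"],p["cy"]
def ray(C,u,v):
    E,f,cx,cy=C;d=E[:3,:3]@np.array([(u-cx)/f,(v-cy)/f,1]);return E[:3,3],d/np.linalg.norm(d)
def plane(C,u,v,z):
    o,d=ray(C,u,v);return o+d*(z-o[2])/d[2]
def proj(C,P):
    E,f,cx,cy=C;c=np.linalg.inv(E)@np.r_[P,1];return np.array([cx+f*c[0]/c[2],cy+f*c[1]/c[2]])
def tri(C1,p1,C2,p2):
    o1,d1=ray(C1,*p1);o2,d2=ray(C2,*p2)
    s=np.linalg.lstsq(np.c_[d1,-d2],o2-o1,rcond=None)[0];a=o1+d1*s[0];b=o2+d2*s[1];return (a+b)/2,np.linalg.norm(a-b)
def crop(im,x0,y0,w,h,s):
    c=cv2.resize(im[y0:y0+h,x0:x0+w],None,fx=s,fy=s,interpolation=cv2.INTER_CUBIC).copy()
    for x in range((x0+19)//20*20,x0+w,20): X=int((x-x0)*s);cv2.line(c,(X,0),(X,6),(0,0,255),1);cv2.putText(c,str(x),(X,16),0,.33,(0,0,255),1)
    for y in range((y0+19)//20*20,y0+h,20): Y=int((y-y0)*s);cv2.line(c,(0,Y),(6,Y),(0,0,255),1);cv2.putText(c,str(y),(8,Y+4),0,.33,(0,0,255),1)
    return c
E
python3 - <<'E'
from h import *
t=cv2.imread("pics/top0.png");s=cv2.imread("pics/scene0.png")
a=crop(t,130,30,180,215,2.2);b=crop(s,335,190,180,215,2.2)
cv2.imwrite("pics/c1.png",np.hstack([a,b]))
T=cam("top");S=cam("scene")
print("flask rim",tri(T,(406,309),S,(226,238)))
print("bulb-ish z.", plane(T,397,312,.037), plane(S,231,249,.037))
E
```

```text
flask rim (array([ 0.4056, -0.2493,  0.112 ]), np.float64(0.0019856786626442527))
bulb-ish z. [ 0.4049 -0.2455  0.037 ] [ 0.4106 -0.2484  0.037 ]
```

View pics/c1.png

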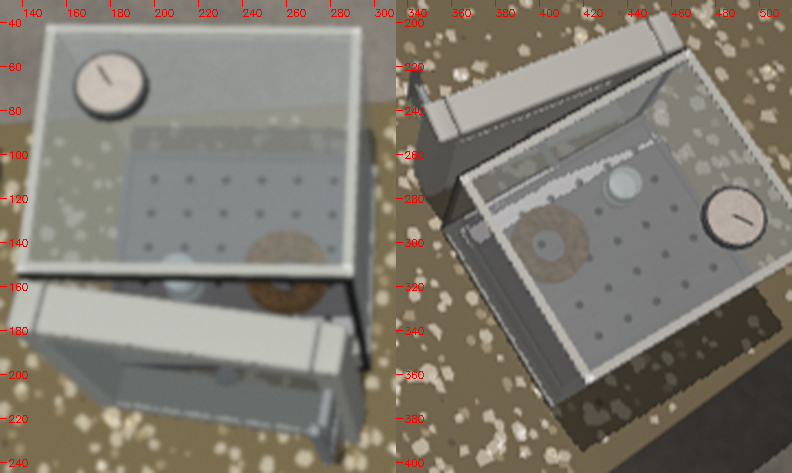

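```bash
cat > cabcal.py <<'E'
from h import *
from scipy.optimize import least_squares
T=cam("top");S=cam("scene")
a=lambda X,Y:(130+X/2.2,30+Y/2.2)
b=lambda X,Y:(335+(X-396)/2.2,190+Y/2.2)
FL,FR,BL,BR=[(0,.13),(0,-.13),(.22,.13),(.22,-.13)]
obs=[(T,a(17,275),FL),(T,a(353,276),FR),(T,a(45,27),BL),(T,a(362,28),BR),(S,b(690,50),FL),(S,b(459,180),FR),(S,b(590,382),BR)]
def W(p,P):
    c,s=np.cos(p[2]),np.sin(p[2]);return np.array([p[0]+c*P[0]-s*P[1],p[1]+s*P[0]+c*P[1],P[2]])
def f(p): return np.concatenate([(plane(C,*uv,.23)-W(p,(*P,.23)))[:2] for C,uv,P in obs])
r=least_squares(f,[.6,0,0]);p=r.x
E
python3 - <<'E'
from cabcal import *
print(p,r.fun.reshape(-1,2))
def door(P,th): # P rel hinge when shut in cabinet axes; clockwise from above
    h=np.array([-.003,.134]);c,s=np.cos(-th),np.sin(-th)
    return W(p,(h[0]+c*P[0]-s*P[1],h[1]+s*P[0]+c*P[1],P[2]))
# free edge: outer-corner top z .229 ; cab (-45,-130)->rel (-42,-264)? 
for C,uv in((T,a(340,375)),(S,b(437,143))):
    q=plane(C,*uv,.229);print("outer corner",q)
    for th in np.arange(.0,.4,.05): print(round(th,2),np.linalg.norm(door((-.042,-.262,.229),th)-q),end=' ')
    print()
for th in(.1,.15,.2,.25):
    print(th,[((proj(T,door((-.084,-.251,z),th))-[130,30])*2.2,(proj(S,door((-.084,-.251,z),th))-[335,190])*2.2+[396,0]) for z in(.117,.221)])
E
```

```text
[ 0.677   0.0702 -0.0703] [[-0.0018 -0.    ]
 [-0.0011 -0.0004]
 [-0.0003  0.001 ]
 [-0.0004 -0.0019]
 [ 0.0032  0.0001]
 [ 0.0012 -0.0009]
 [-0.0007  0.0022]]
outer corner [ 0.5875 -0.0467  0.229 ]
0.0 0.03641652112905983 0.05 0.02316799758645648 0.1 0.010102053086785337 0.15 0.004809952135830562 0.2 0.01732644942284148 0.25 0.030538002153028706 0.3 0.04380235424325037 0.35 0.057061117731298794 
outer corner [ 0.6278 -0.0563  0.229 ]
0.0 0.005064330699898816 0.05 0.018298652489722508 0.1 0.03156379407755292 0.15 0.04481396489670194 0.2 0.05803762765382115 0.25 0.07122568314667756 0.3 0.08436957778940112 0.35 0.09746095433262808 
0.1 [(array([333.3441, 449.8893]), array([411.9539, 106.086 ])), (array([319.3181, 416.8423]), array([417.4517,  73.0153]))]
0.15 [(array([326.2202, 463.3445]), array([410.741 ,  94.0585])), (array([311.1363, 432.0678]), array([416.1312,  60.1871]))]
0.2 [(array([318.3725, 476.5403]), array([410.1657,  82.0664])), (array([302.122, 447.014]), array([415.4965,  47.4021]))]
0.25 [(array([309.816 , 489.4371]), array([410.224 ,  70.1394])), (array([292.2915, 461.6352]), array([415.543,  34.692]))]
```

```bash
cat >> cabcal.py <<'E'
def door(P,th):
    h=np.array([-.003,.134]);c,s=np.cos(-th),np.sin(-th)
    return W(p,(h[0]+c*P[0]-s*P[1],h[1]+s*P[0]+c*P[1],P[2]))
def inv(q):
    c,s=np.cos(p[2]),np.sin(p[2]);d=np.array(q[:2])-p[:2];return np.array([c*d[0]+s*d[1],-s*d[0]+c*d[1]])
def rows(frm,to,yaw0,n=1): # world->tool shifts, tool x down; yaw0 = angle of tool y axis
    d=np.array(to)-np.array(frm);c,s=np.cos(yaw0),np.sin(yaw0)
    y=np.array([c,s,0]);x=np.array([0,0,-1.]);z=np.cross(x,y);return np.round(1000*np.array([d@x,d@y,d@z])/n,1)
E
python3 - <<'E'
from cabcal import *
st=status.sense();M=R.from_quat(st["tool_rot"]).as_matrix();print(M)
print("yaw tool y",np.arctan2(M[1,1],M[0,1]),"target",p[2]+np.pi, "tool y from q1-?", st["q"])
for th in(.12,.5,1,1.4,1.7,1.8,0): print(th,door((-.084,-.251,.2),th))
print("ring",inv(plane(S,*b(549,245),.076)),inv(plane(T,*a(287,272),.076)))
print("bottle",inv(plane(S,*b(623,184),.095)),inv(plane(T,*a(181,272),.095)))
print("knob home",W(p,(-.03,0,.068)),"out",W(p,(-.18,0,.068)))
print("yellow",plane(T,404,382,.1))
E
```

```text
[[-0.0008 -0.9405  0.3399]
 [-0.0015  0.3399  0.9405]
 [-1.      0.0003 -0.0017]]
yaw tool y 2.794803433378119 target 3.0713276630509787 tool y from q1-? [ 1.0455  0.5282  1.4336 -0.      1.1814 -0.1785]
0.12 [ 0.5534 -0.0265  0.2   ]
0.5 [0.4772 0.0381 0.2   ]
1 [0.4229 0.1573 0.2   ]
1.4 [0.4252 0.2624 0.2   ]
1.7 [0.454  0.3361 0.2   ]
1.8 [0.4684 0.3584 0.2   ]
0 [ 0.582  -0.0404  0.2   ]
ring [ 0.0794 -0.0542] [ 0.0717 -0.0533]
bottle [0.0659 0.0427] [0.0625 0.0418]
knob home [0.6471 0.0723 0.068 ] out [0.4974 0.0828 0.068 ]
yellow [ 0.2779 -0.2353  0.1   ]
```

```bash
python3 - <<'E'
from cabcal import *
print(rows((.212,.587,.27),(.5534,-.0265,.27),3.0713))
E
```

```text
[   0.  -383.6 -588. ]
```

arm_command:
  series:
    - [[-20, 0, 0, -0.138], [-20, 0, 0, -0.138], [0, -10, -20, 0], [0, -20, -32, 0], [0, -20, -32, 0], [0, -20, -32, 0], [0, -20, -32, 0], [0, -20, -32, 0], [0, -20, -32, 0], [0, -20, -32, 0]]
  jaw: 45
  force: 30

```text
t: 1.15
tcp_pos: [0.3451, 0.3323, 0.2712]
tool_rot: [-0.482, 0.517, 0.482, 0.517]
force: [-0.2, 0.2, -0.3]
finger_gap: 0.45
```

arm_command:
  series:
    - [[0, -24, -38, 0], [0, -24, -38, 0], [0, -24, -38, 0], [0, -24, -38, 0], [0, -24, -38, 0], [0, -24, -38, 0], [0, -24, -38, 0], [0, -24, -38, 0], [0, -21, -20, 0], [0, -21, -20, 0]]

```text
t: 2.15
tcp_pos: [0.5543, -0.0277, 0.271]
tool_rot: [-0.481, 0.518, 0.482, 0.518]
force: [0.4, 0.4, 0.9]
finger_gap: 0.453
```

```bash
python3 - <<'E'
from cabcal import *
st=status.sense();im=snapshot("wrist")[:,:,::-1].copy();C=cam("wrist",st);print(st["tcp_pos"],st["t"])
top=snapshot("top")[:,:,::-1];cv2.imwrite("pics/t1.png",top)
for z in(.221,.117): 
    q=proj(C,door((-.084,-.251,z),.12));print(q);cv2.drawMarker(im,tuple(int(v) for v in q),(0,0,255),0,14,1)
q=proj(C,W(p,(0,-.13,.23)));print(q)
cv2.imwrite("pics/w1.png",np.hstack([im[::2,::2]]*1) if 0 else im)
E
```

```text
[ 0.5543 -0.0277  0.271 ] 2.15
[323.0495 265.5405]
[321.9652 217.8136]
[275.4082 482.9785]
```

View pics/w1.png

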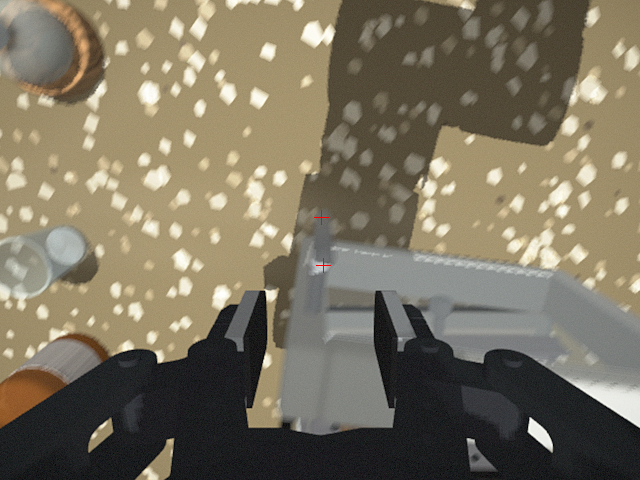

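Wrist view: the handle bar runs from about (322,222) to (325,262), which agrees with the prediction at (322,218)–(323,266) and lies between the fingers. I'll descend and grip.

arm_command:
  series:
    - [[20, 0, 0, 0], [25, 0, 0, 0], [25, 0, 0, 0], [14, 0, 0, 0]]

```text
t: 2.65
tcp_pos: [0.5517, -0.0248, 0.1852]
tool_rot: [-0.481, 0.518, 0.483, 0.516]
force: [0.7, 0.4, -0.4]
finger_gap: 0.449
```

arm_command:
  series:
    - [[0, 0, 0, 0], [0, 0, 0, 0], [0, 0, 0, 0], [0, 0, 0, 0], [0, 0, 0, 0]]
  jaw: 0
  force: 30

```text
t: 3.15
tcp_pos: [0.5539, -0.0249, 0.1874]
tool_rot: [-0.482, 0.517, 0.482, 0.518]
force: [1.7, 4.4, -5.7]
finger_gap: 0.117
```

```bash
python3 - <<'E'
from cabcal import *
st=status.sense();print(st["tcp_pos"],st["finger_gap"],st["force"])
h=W(p,(-.003,.134,.2));d=st["tcp_pos"][:2]-h[:2];print(h,np.hypot(*d),np.hypot(.084,.251))
th=np.linspace(0,2,401);e=[np.linalg.norm(door((-.084,-.251,.2),t)[:2]-st["tcp_pos"][:2]) for t in th];t0=th[np.argmin(e)];print("th",t0,min(e))
ts=np.linspace(t0,1.80,25)
P=[door((-.084,-.251,.2),t) for t in ts]
print([rows(P[i],P[i+1],3.0713)[1:].round().tolist() for i in range(24)])
E
```

```text
[ 0.5539 -0.0249  0.1874] 0.11713973846700121 [ 1.7227  4.3758 -5.6654]
[0.6834 0.204  0.2   ] 0.262997682211195 0.2646828290615015
th 0.12 0.0017389008640810034
[[16.0, 8.0], [16.0, 10.0], [15.0, 11.0], [14.0, 12.0], [14.0, 13.0], [12.0, 14.0], [12.0, 14.0], [10.0, 15.0], [9.0, 16.0], [8.0, 17.0], [7.0, 17.0], [6.0, 18.0], [5.0, 18.0], [3.0, 18.0], [2.0, 18.0], [1.0, 18.0], [-0.0, 18.0], [-2.0, 18.0], [-3.0, 18.0], [-4.0, 18.0], [-6.0, 18.0], [-7.0, 17.0], [-8.0, 17.0], [-9.0, 16.0]]
```

arm_command:
  series:
    - [[0, 8, 4, 0], [0, 16, 8, 0], [0, 16, 10, 0], [0, 15, 11, 0], [0, 14, 12, 0], [0, 14, 13, 0], [0, 12, 14, 0], [0, 12, 14, 0]]

```text
t: 3.95
tcp_pos: [0.4587, 0.0683, 0.1885]
tool_rot: [-0.484, 0.514, 0.478, 0.522]
force: [13.8, 6.7, -17.4]
finger_gap: 0.114
```

arm_command:
  series:
    - [[0, 9, 15, 0], [0, 9, 16, 0], [0, 9, 17, 0], [0, 8, 17, 0], [0, 6, 18, 0], [0, 5, 18, 0], [0, 4, 18, 0], [0, 2, 18, 0], [0, 1, 18, 0], [0, 0, 18, 0]]

```text
t: 4.95
tcp_pos: [0.4209, 0.2443, 0.1889]
tool_rot: [-0.487, 0.512, 0.478, 0.522]
force: [16.8, -3.5, -15.6]
finger_gap: 0.111
```

arm_command:
  series:
    - [[0, -1, 18, 0], [0, -3, 18, 0], [0, -4, 18, 0], [0, -6, 18, 0], [0, -7, 17, 0], [0, -8, 17, 0], [0, -5, 12, 0], [0, 0, 0, 0], [0, 0, 0, 0]]

```text
t: 5.85
tcp_pos: [0.4633, 0.3563, 0.1888]
tool_rot: [-0.488, 0.514, 0.477, 0.52]
force: [14.9, -10.2, -6.5]
finger_gap: 0.114
```

```bash
python3 - <<'E'
from cabcal import *
st=status.sense();print(st["tcp_pos"],st["finger_gap"],st["force"])
h=W(p,(-.003,.134,.2));d=st["tcp_pos"][:2]-h[:2];print(np.hypot(*d))
th=np.linspace(0,2,401);e=[np.linalg.norm(door((-.084,-.251,.2),t)[:2]-st["tcp_pos"][:2]) for t in th];print("th",th[np.argmin(e)])
E
```

```text
[0.4633 0.3563 0.1888] 0.11445177345851154 [ 14.893  -10.1586  -6.5456]
0.2676569228745529
th 1.7850000000000001
```

arm_command:
  series:
    - [[0, 0, 0, 0], [0, 0, 0, 0], [0, 0, 0, 0], [-10, 0, 0, 0], [-30, 0, 0, 0], [-40, 0, 0, 0], [-10, 0, 0, 0], [0, 0, -20, 0], [0, 0, -30, 0], [0, 0, -40, 0]]
  jaw: 45

```text
t: 6.85
tcp_pos: [0.4481, 0.2695, 0.2779]
tool_rot: [-0.483, 0.516, 0.483, 0.517]
force: [1.3, 0.2, -0.0]
finger_gap: 0.451
```

```bash
python3 - <<'E'
from cabcal import *
st=status.sense();M=R.from_quat(st["tool_rot"]).as_matrix();print(st["tcp_pos"],st["force"],M)
print(M.T@(W(p,(-.11,0,.27))-st["tcp_pos"])*1000)
E
```

```text
[0.4481 0.2695 0.2779] [ 1.3227  0.2177 -0.0196] [[ 0.0013 -0.9977  0.0678]
 [ 0.0005  0.0678  0.9977]
 [-1.     -0.0012  0.0006]]
[   7.9025 -131.8754 -183.0729]
```

arm_command:
  series:
    - [[0, -26, -36, 0], [0, -26, -36, 0], [0, -26, -37, 0], [0, -26, -37, 0], [0, -27, -37, 0], [30, 0, 0, 0], [40, 0, 0, 0], [20, 0, 0, 0], [0, 0, 0, 0]]

```text
t: 7.75
tcp_pos: [0.5634, 0.0776, 0.1844]
tool_rot: [-0.48, 0.519, 0.484, 0.515]
force: [-0.8, 0.3, -0.2]
finger_gap: 0.449
```

```bash
python3 - <<'E'
from cabcal import *
st=status.sense();im=snapshot("wrist")[:,:,::-1].copy();C=cam("wrist",st);print(st["tcp_pos"],st["t"],inv(st["tcp_pos"]))
for P in((-.036,0,.078),(-.036,0.01,.068),(-.036,-.01,.068),(.01,.115,.078),(.01,-.115,.078)):
    q=proj(C,W(p,P));print(P,q);cv2.drawMarker(im,tuple(int(v) for v in q),(0,0,255),0,10,1)
cv2.imwrite("pics/w2.png",im);cv2.imwrite("pics/s2.png",snapshot("scene")[:,:,::-1])
E
```

```text
[0.5634 0.0776 0.1844] 7.75 [-0.1138 -0.0005]
(-0.036, 0, 0.078) [321.3973 354.435 ]
(-0.036, 0.01, 0.068) [336.334  346.6897]
(-0.036, -0.01, 0.068) [306.3633 346.6852]
(0.01, 0.115, 0.078) [492.3626 415.8567]
(0.01, -0.115, 0.078) [150.2525 415.8187]
```

View pics/w2.png

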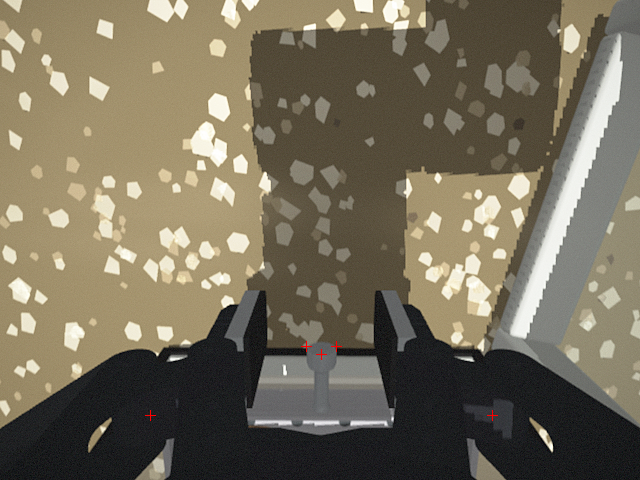

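Wrist view: the knob head is at (321,355), on the prediction and centred between the fingers; the door stands open at right. I'll descend in front of the cabinet and ease forward.

arm_command:
  series:
    - [[40, 0, 0, 0], [45, 0, 0, 0], [35, 0, 0, 0], [11, 0, 0, 0], [0, -20, 0, 0], [0, -20, 0, 0], [0, -14, 0, 0], [0, -8, 0, 0], [0, 0, 0, 0]]

```text
t: 8.75
tcp_pos: [0.6305, 0.073, 0.0584]
tool_rot: [-0.483, 0.516, 0.481, 0.519]
force: [-0.6, -0.6, -0.2]
finger_gap: 0.45
```

```bash
python3 - <<'E'
from cabcal import *
st=status.sense();print(st["tcp_pos"],inv(st["tcp_pos"]),st["force"])
E
```

```text
[0.6305 0.073  0.0584] [-0.0466 -0.0004] [-0.5534 -0.626  -0.1713]
```

arm_command:
  series:
    - [[6, -2, 0, 0], [0, -3, 0, 0], [0, 0, 0, 0]]

```text
t: 9.05
tcp_pos: [0.6327, 0.0728, 0.0501]
tool_rot: [-0.482, 0.518, 0.482, 0.517]
force: [-0.1, -0.0, -0.4]
finger_gap: 0.452
```

arm_command:
  series:
    - [[0, 0, 0, 0], [0, 0, 0, 0], [0, 0, 0, 0], [0, 0, 0, 0], [0, 0, 0, 0]]
  jaw: 0
  force: 40

```text
t: 9.55
tcp_pos: [0.6327, 0.0733, 0.0504]
tool_rot: [-0.482, 0.517, 0.482, 0.517]
force: [-0.2, 4.2, 1.6]
finger_gap: 0.182
```

arm_command:
  series:
    - [[0, 2, 0, 0], [0, 4, 0, 0], [0, 6, 0, 0], [0, 8, 0, 0]]

```text
t: 9.95
tcp_pos: [0.6147, 0.0746, 0.0504]
tool_rot: [-0.483, 0.516, 0.481, 0.519]
force: [2.7, 5.3, -1.3]
finger_gap: 0.179
```

arm_command:
  series:
    - [[0, 10, 0, 0], [0, 12, 0, 0], [0, 12, 0, 0], [0, 12, 0, 0], [0, 12, 0, 0], [0, 12, 0, 0], [0, 12, 0, 0], [0, 12, 0, 0], [0, 10, 0, 0], [0, 8, 0, 0]]

```text
t: 10.95
tcp_pos: [0.5022, 0.0832, 0.0504]
tool_rot: [-0.482, 0.516, 0.481, 0.519]
force: [2.2, 10.0, -2.9]
finger_gap: 0.182
```

arm_command:
  series:
    - [[0, 6, 0, 0], [0, 5, 0, 0], [0, 3, 0, 0], [0, 2, 0, 0], [0, 0, 0, 0]]

```text
t: 11.45
tcp_pos: [0.4862, 0.0844, 0.0504]
tool_rot: [-0.482, 0.517, 0.482, 0.518]
force: [2.6, 10.7, -1.3]
finger_gap: 0.178
```

```bash
python3 - <<'E'
from cabcal import *
st=status.sense();print(st["tcp_pos"],inv(st["tcp_pos"]),st["force"])
t=snapshot("top")[:,:,::-1].copy()
cv2.imwrite("pics/t2.png",t);s=snapshot("scene")[:,:,::-1].copy();cv2.imwrite("pics/s3.png",s)
cv2.imwrite("pics/c3.png",np.hstack([crop(t,130,100,180,215,2.2),crop(s,310,170,180,215,2.2)]))
E
```

```text
[0.4862 0.0844 0.0504] [-0.1913  0.0008] [ 2.6392 10.6598 -1.2764]
```

View pics/c3.png

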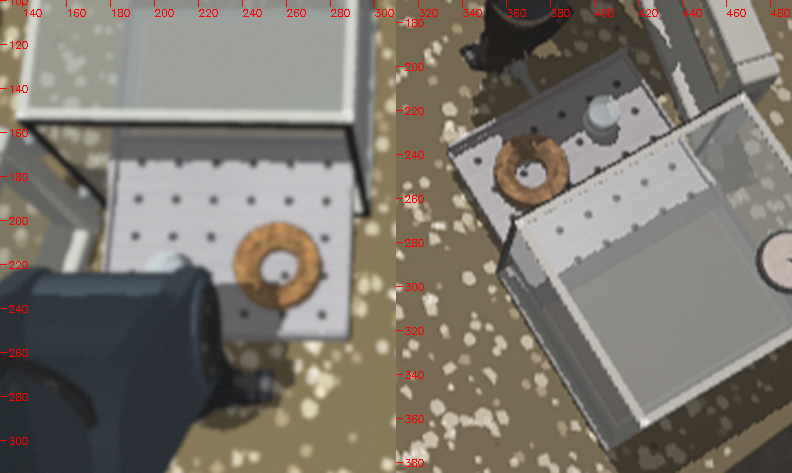

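Top and scene crops: the shelf is drawn out, the cork ring sits clear at about top (256,221) and scene (371,247), the bottle is standing, and the door is open. I'll release the knob and measure both rings.

arm_command:
  series:
    - [[0, 0, 0, 0], [0, 0, 0, 0], [0, 0, 0, 0], [0, 15, 0, 0], [0, 25, 0, 0], [-30, 0, 0, 0], [-45, 0, 0, 0], [-45, 0, 0, 0], [-45, 0, 0, 0], [-25, 0, 0, 0]]
  jaw: 45

```text
t: 12.55
tcp_pos: [0.4467, 0.0855, 0.2439]
tool_rot: [-0.484, 0.516, 0.48, 0.519]
force: [-0.0, -1.0, -1.1]
finger_gap: 0.453
```

```bash
cat > ring.py <<'E'
from cabcal import *
def ring(n,im,box,z):
    x0,y0,w,h=box;hsv=cv2.cvtColor(im[y0:y0+h,x0:x0+w],cv2.COLOR_BGR2HSV)
    m=cv2.inRange(hsv,(5,95,60),(16,255,255))
    m=cv2.morphologyEx(m,cv2.MORPH_OPEN,np.ones((2,2)))
    n_,l,s,c=cv2.connectedComponentsWithStats(m)
    pts=np.argwhere(m>0)[:,::-1].astype(np.float32)
    hull=cv2.convexHull(pts);M=cv2.moments(hull)
    u,v=M["m10"]/M["m00"]+x0,M["m01"]/M["m00"]+y0
    return (u,v),cv2.boundingRect(hull),plane(cam(n),u,v,z)
E
python3 - <<'E'
from ring import *
st=status.sense();print(st["tcp_pos"],st["tool_rot"],inv(st["tcp_pos"]))
for n in("top","scene"):
    im=snapshot(n)[:,:,::-1].copy();cv2.imwrite(f"pics/{n}4.png",im)
    z=.063;r=ring(n,im,(228,190,60,60) if n=="top" else (345,225,55,45),z);print(n,"shelf",r,inv(r[2]))
    print(n,"bench",ring(n,im,(370,285,50,55) if n=="top" else (208,225,48,50),.013))
E
```

```text
[0.4467 0.0855 0.2439] [-0.4835  0.5162  0.4803  0.5187] [-0.2308 -0.0009]
top shelf ((256.84761477493646, 221.4694182742635), (10, 13, 39, 38), array([0.6022, 0.025 , 0.063 ])) [-0.0714 -0.0503]
top bench ((397.0905813429473, 312.84677782785036), (9, 8, 39, 40), array([ 0.4045, -0.2494,  0.013 ]))
scene shelf ((372.10935191049185, 247.81296179016255), (11, 8, 33, 31), array([0.6047, 0.028 , 0.063 ])) [-0.0692 -0.0472]
scene bench ((232.85676709708272, 253.72596843615494), (8, 13, 33, 31), array([ 0.4156, -0.2495,  0.013 ]))
```

```bash
python3 - <<'E'
from cabcal import *
print(rows((.4467,.0855,.244),(.405,-.2494,.2),3.0713))
E
```

```text
[  44.    18.1 -337. ]
```

arm_command:
  series:
    - [[0, 2, -25, 0], [0, 2, -40, 0], [0, 2, -40, 0], [0, 2, -40, 0], [0, 2, -40, 0], [0, 2, -40, 0], [5, 2, -40, 0], [15, 2, -40, 0], [15, 2, -32, 0], [9, 0, 0, 0]]
  jaw: 60

```text
t: 13.65
tcp_pos: [0.4028, -0.2527, 0.1943]
tool_rot: [-0.481, 0.519, 0.481, 0.518]
force: [0.2, -0.3, -0.2]
finger_gap: 0.598
```

```bash
python3 - <<'E'
from cabcal import *
snapshot("top");snapshot("top")
st=status.sense();im=snapshot("wrist")[:,:,::-1].copy();C=cam("wrist",st);print(st["tcp_pos"],st["t"])
for z in(.121,.037):
    q=proj(C,(.405,-.2494,z));print(q);cv2.drawMarker(im,tuple(int(v) for v in q),(0,0,255),0,14,1)
cv2.imwrite("pics/w5.png",im)
E
```

```text
[ 0.4018 -0.248   0.194 ] 13.75
[317.9163 259.5259]
[317.9337 223.5473]
```

View pics/w5.png

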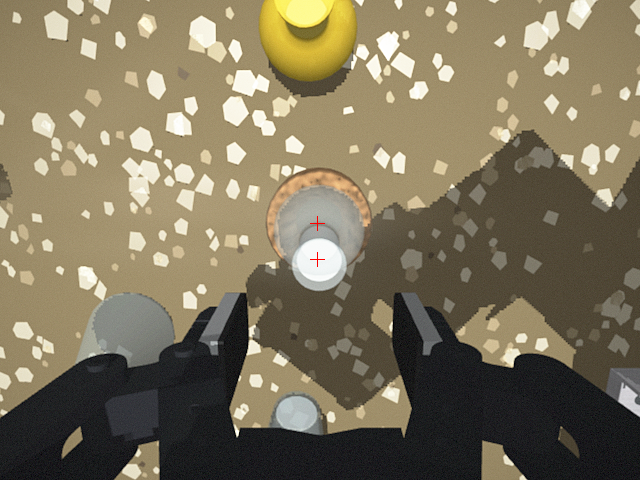

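Wrist view: the clear flask's rim is at (319.5,263), 3–4 px from the prediction, in its ring centred at (318,222). The yellow decoy is at the top, not in the way. I'll correct by about 4 mm and descend.

arm_command:
  series:
    - [[20, -2, 0, 0], [35, -2, 0, 0], [35, 0, 0, 0], [20, 0, 0, 0], [4, 0, 0, 0], [0, 0, 0, 0], [0, 0, 0, 0]]

```text
t: 14.5
tcp_pos: [0.4084, -0.2491, 0.0834]
tool_rot: [-0.483, 0.517, 0.482, 0.517]
force: [0.4, 0.8, 0.0]
finger_gap: 0.603
```

arm_command:
  series:
    - [[0, 0, 0, 0], [0, 0, 0, 0], [0, 0, 0, 0], [0, 0, 0, 0], [0, 0, 0, 0], [0, 0, 0, 0]]
  jaw: 0
  force: 25

```text
t: 15.1
tcp_pos: [0.4083, -0.2496, 0.0835]
tool_rot: [-0.483, 0.517, 0.481, 0.518]
force: [0.3, 0.9, 7.1]
finger_gap: 0.32
```

Opening of 27 mm suggests the pads touch the rim (29) rather than the neck (24). I'll reopen and regrip lower.

arm_command:
  series:
    - [[0, 0, 0, 0], [0, 0, 0, 0], [0, 0, 0, 0], [4, 1, 0, 0], [6, 1, 0, 0], [1, 0, 0, 0], [0, 0, 0, 0]]
  jaw: 55

```text
t: 15.8
tcp_pos: [0.4053, -0.2487, 0.0708]
tool_rot: [-0.481, 0.517, 0.482, 0.517]
force: [-0.5, 0.2, 0.1]
finger_gap: 0.549
```

arm_command:
  series:
    - [[0, 0, 0, 0], [0, 0, 0, 0], [0, 0, 0, 0], [0, 0, 0, 0], [0, 0, 0, 0], [0, 0, 0, 0]]
  jaw: 0
  force: 25

```text
t: 16.4
tcp_pos: [0.4058, -0.2488, 0.0717]
tool_rot: [-0.482, 0.517, 0.482, 0.517]
force: [-0.3, 1.6, 5.8]
finger_gap: 0.286
```

```bash
python3 - <<'E'
from cabcal import *
st=status.sense();im=snapshot("wrist")[:,:,::-1].copy();C=cam("wrist",st);print(st["tcp_pos"],st["t"],st["force"])
cv2.imwrite("pics/w6.png",im[120:480,160:480])
E
```

```text
[ 0.4058 -0.2488  0.0717] 16.4 [-0.2832  1.5831  5.8213]
```

View pics/w6.png

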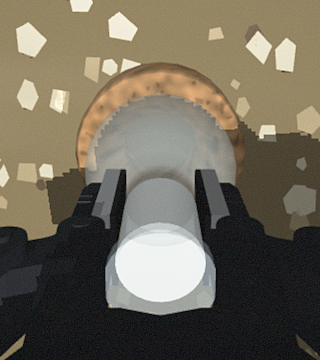

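Cropped wrist view: the pads hold the neck squarely (rim at about (160,265) in the crop, bulb and ring behind it), and the opening is 24 mm, which is the neck diameter. Lifting.

```bash
python3 - <<'E'
from cabcal import *
print(rows((.4058,-.2488,.0717),(.6037,.026,.19),3.0713))
E
```

```text
[-118.3 -178.1  288. ]
```

arm_command:
  series:
    - [[-5, 0, 0, 0], [-12, 0, 0, 0], [-20, 0, 0, 0], [-25, 0, 0, 0], [-25, 0, 0, 0], [-20, 0, 0, 0], [-11, 0, 0, 0], [0, 0, 0, 0]]

```text
t: 17.25
tcp_pos: [0.4063, -0.2497, 0.1905]
tool_rot: [-0.483, 0.517, 0.481, 0.517]
force: [0.1, -0.2, -0.8]
finger_gap: 0.29
```

arm_command:
  series:
    - [[0, -3, 6, 0], [0, -8, 14, 0], [0, -14, 22, 0], [0, -17, 27, 0], [0, -19, 30, 0], [0, -19, 30, 0], [0, -19, 30, 0], [0, -19, 30, 0], [0, -17, 28, 0], [0, -15, 25, 0]]

```text
t: 18.25
tcp_pos: [0.5722, -0.016, 0.1873]
tool_rot: [-0.481, 0.518, 0.483, 0.517]
force: [0.1, -1.1, -2.0]
finger_gap: 0.284
```

arm_command:
  series:
    - [[0, -13, 20, 0], [0, -8, 14, 0], [0, -5, 8, 0], [0, -2, 4, 0], [0, 0, 0, 0], [0, 0, 0, 0]]

```text
t: 18.85
tcp_pos: [0.603, 0.025, 0.1892]
tool_rot: [-0.482, 0.518, 0.482, 0.517]
force: [-0.1, -0.4, -1.4]
finger_gap: 0.281
```

```bash
python3 - <<'E'
from ring import *
st=status.sense();print(st["tcp_pos"],inv(st["tcp_pos"]),st["force"],st["finger_gap"])
M=R.from_quat(st["tool_rot"]).as_matrix();print((M.T@(np.array([.6037,.026,.125])-st["tcp_pos"]))*1000)
C=cam("wrist",st);im=snapshot("wrist")[:,:,::-1].copy()
for k in np.linspace(0,2*np.pi,24,endpoint=False):
    q=proj(C,(.6037+.04*np.cos(k),.026+.04*np.sin(k),.076));cv2.circle(im,tuple(int(v) for v in q),2,(0,0,255),-1)
cv2.imwrite("pics/w7.png",im)
E
```

```text
[0.603  0.025  0.1892] [-0.0706 -0.0503] [-0.0513 -0.3818 -1.3513] 0.2813628216070436
[64.1548 -0.6596  1.0812]
```

View pics/w7.png

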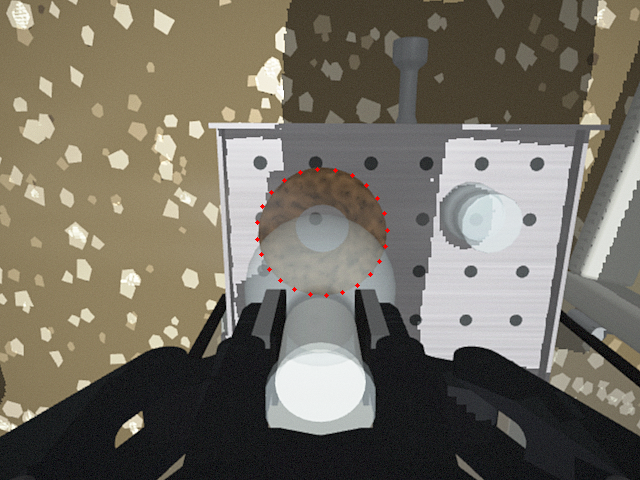

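Wrist view: the predicted ring circle (centre (322,231)) lies on the cork ring's outline, the bottle stands at (485,220), and the knob is at (410,55). Now lowering gently.

arm_command:
  series:
    - [[10, 0, 1, 0], [18, -1, 0, 0], [16, 0, 0, 0], [10, 0, 0, 0], [5, 0, 0, 0], [3, 0, 0, 0], [2, 0, 0, 0], [0, 0, 0, 0], [0, 0, 0, 0]]

```text
t: 19.8
tcp_pos: [0.6051, 0.0266, 0.1258]
tool_rot: [-0.482, 0.517, 0.482, 0.518]
force: [-0.2, -0.4, -1.4]
finger_gap: 0.285
```

arm_command:
  series:
    - [[1.5, 0.5, 0, 0], [1, 0.5, 0, 0], [1, 0, 0, 0], [0, 0, 0, 0], [0, 0, 0, 0]]

```text
t: 20.3
tcp_pos: [0.6036, 0.0266, 0.1224]
tool_rot: [-0.482, 0.517, 0.482, 0.517]
force: [-2.9, -1.0, 5.1]
finger_gap: 0.284
```

arm_command:
  series:
    - [[-0.5, 0.5, 0, 0], [0, 0, 0, 0], [0, 0, 0, 0]]
  jaw: 35

```text
t: 20.6
tcp_pos: [0.6032, 0.0268, 0.122]
tool_rot: [-0.482, 0.517, 0.482, 0.517]
force: [-0.8, 0.0, -0.4]
finger_gap: 0.351
```

arm_command:
  series:
    - [[0, 0, 0, 0], [0, 0, 0, 0], [0, 0, 0, 0], [-10, 0, 0, 0], [-20, 0, 0, 0], [-30, 0, 0, 0], [-40, 0, 0, 0], [-30, 0, 0, 0]]
  jaw: 60

```text
t: 21.4
tcp_pos: [0.6038, 0.0267, 0.2553]
tool_rot: [-0.483, 0.517, 0.481, 0.518]
force: [0.6, 0.3, -0.6]
finger_gap: 0.6
```

```bash
python3 - <<'E'
from ring import *
st=status.sense();print(st["tcp_pos"],inv(st["tcp_pos"]),st["force"])
C=cam("wrist",st);im=snapshot("wrist")[:,:,::-1].copy()
for z,rr in((.076,.04),(.171,.0145)):
  for k in np.linspace(0,2*np.pi,24,endpoint=False):
    q=proj(C,(.6037+rr*np.cos(k),.026+rr*np.sin(k),z));cv2.circle(im,tuple(int(v) for v in q),1,(0,0,255),-1)
cv2.imwrite("pics/w8.png",im)
# push path: closed fingers in front of knob
cur=st["tcp_pos"];print(rows(cur,W(p,(-.245,0,.25)),3.0713),rows(W(p,(-.245,0,.055)),W(p,(-.047,0,.055)),3.0713))
E
```

```text
[0.6038 0.0267 0.2553] [-0.07   -0.0485] [ 0.5633  0.3227 -0.58  ]
[  5.3 175.   48.5] [   0. -198.    0.]
```

View pics/w8.png

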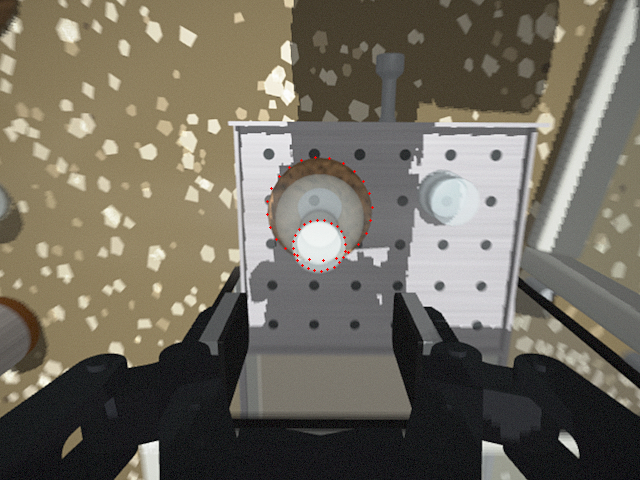

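Wrist view: the rim lies on its predicted circle at (320,245), and the flask is upright and centred in the ring; the bottle is standing. Now to the knob front, to push the shelf home.

arm_command:
  series:
    - [[0, 20, 5, 0], [0, 35, 10, 0], [0, 40, 15, 0], [0, 40, 13, 0], [20, 40, 5, 0], [45, 0, 0, 0], [45, 0, 0, 0], [45, 0, 0, 0], [35, 0, 0, 0], [10, 0, 0, 0]]
  jaw: 0

```text
t: 22.45
tcp_pos: [0.4305, 0.087, 0.05]
tool_rot: [-0.481, 0.519, 0.483, 0.516]
force: [-0.1, 0.4, 0.1]
finger_gap: -0.001
```

```bash
python3 - <<'E'
from cabcal import *
st=status.sense();print(st["tcp_pos"],inv(st["tcp_pos"]),st["force"],st["finger_gap"])
E
```

```text
[0.4305 0.087  0.05  ] [-0.2471 -0.0005] [-0.1446  0.4423  0.0698] -0.0005553020638260408
```

arm_command:
  series:
    - [[0, -15, 0, 0], [0, -18, 0, 0], [0, -9, 0, 0], [0, -4, 0, 0], [0, -3, 0, 0], [0, -3, 0, 0], [0, -4, 0, 0], [0, -5, 0, 0], [0, -7, 0, 0], [0, -9, 0, 0]]

```text
t: 23.45
tcp_pos: [0.5084, 0.0816, 0.0522]
tool_rot: [-0.482, 0.518, 0.482, 0.517]
force: [-2.1, 0.4, 0.4]
finger_gap: 0.0
```

arm_command:
  series:
    - [[0, -10, 0, 0], [0, -10, 0, 0], [0, -10, 0, 0], [0, -10, 0, 0], [0, -10, 0, 0], [0, -10, 0, 0], [0, -10, 0, 0], [0, -10, 0, 0], [0, -9, 0, 0], [0, -8, 0, 0]]

```text
t: 24.45
tcp_pos: [0.6065, 0.0746, 0.0523]
tool_rot: [-0.482, 0.517, 0.482, 0.517]
force: [-1.8, -1.5, -0.4]
finger_gap: -0.004
```

```bash
python3 - <<'E'
from cabcal import *
st=status.sense();print(st["tcp_pos"],inv(st["tcp_pos"]),st["force"],st["finger_gap"])
E
```

```text
[0.6065 0.0746 0.0523] [-0.0707 -0.0005] [-1.755  -1.5057 -0.4011] -0.004281033010273017
```

arm_command:
  series:
    - [[0, -6, 0, 0], [0, -5, 0, 0], [0, -4, 0, 0], [0, -3, 0, 0], [0, -2, 0, 0], [0, -1, 0, 0], [0, 0, 0, 0]]

```text
t: 25.15
tcp_pos: [0.6268, 0.0732, 0.0524]
tool_rot: [-0.482, 0.517, 0.482, 0.518]
force: [-1.0, -1.5, -0.2]
finger_gap: 0.003
```

arm_command:
  series:
    - [[0, -1, 0, 0], [0, -1, 0, 0], [0, -0.5, 0, 0], [0, 0, 0, 0]]

```text
t: 25.55
tcp_pos: [0.6291, 0.0731, 0.0523]
tool_rot: [-0.482, 0.517, 0.482, 0.517]
force: [-2.0, -0.5, -0.3]
finger_gap: -0.001
```

arm_command:
  series:
    - [[0, -1, 0, 0], [0, -0.5, 0, 0], [0, 0, 0, 0]]

```text
t: 25.85
tcp_pos: [0.6305, 0.073, 0.0523]
tool_rot: [-0.482, 0.517, 0.482, 0.517]
force: [-1.9, -0.3, 1.0]
finger_gap: 0.002
```

arm_command:
  series:
    - [[0, -1, 0, 0], [0, -0.5, 0, 0], [0, 0, 0, 0]]

```text
t: 26.15
tcp_pos: [0.6305, 0.073, 0.0523]
tool_rot: [-0.481, 0.518, 0.483, 0.517]
force: [-5.7, -1.1, 3.2]
finger_gap: -0.002
```

arm_command:
  series:
    - [[0, -1, 0, 0], [0, -1, 0, 0], [0, 0, 0, 0], [0, 0, 0, 0]]

```text
t: 26.55
tcp_pos: [0.6305, 0.073, 0.0521]
tool_rot: [-0.48, 0.519, 0.484, 0.515]
force: [-8.3, -0.5, 5.7]
finger_gap: -0.002
```

Firm stop at exactly the predicted home position. Retreating and going back to the handle.

arm_command:
  series:
    - [[0, 20, 0, 0], [0, 45, 0, 0], [-35, 5, 0, 0], [-45, 0, 0, 0], [-45, 0, 0, 0], [-45, 0, 0, 0], [-45, 0, 0, 0], [-10, 0, 0, 0], [0, 0, 0, 0]]
  jaw: 45

```text
t: 27.45
tcp_pos: [0.5665, 0.0776, 0.28]
tool_rot: [-0.484, 0.515, 0.48, 0.519]
force: [0.3, -0.2, -0.4]
finger_gap: 0.45
```

```bash
python3 - <<'E'
from cabcal import *
st=status.sense();print(st["tcp_pos"],st["tool_rot"],st["force"],st["finger_gap"])
M=R.from_quat(st["tool_rot"]).as_matrix();print((M.T@(np.array([.4633,.3563,.275])-st["tcp_pos"]))*1000)
t=snapshot("top")[:,:,::-1].copy();cv2.imwrite("pics/t9.png",t);s=snapshot("scene")[:,:,::-1].copy()
cv2.imwrite("pics/c9.png",np.hstack([crop(t,90,30,215,250,1.85),crop(s,310,170,215,250,1.85)]))
E
```

```text
[0.5665 0.0776 0.28  ] [-0.484   0.5153  0.48    0.5194] [ 0.3076 -0.2105 -0.3656] 0.4501708988635502
[  4.1217 122.6333 270.7141]
```

View pics/c9.png

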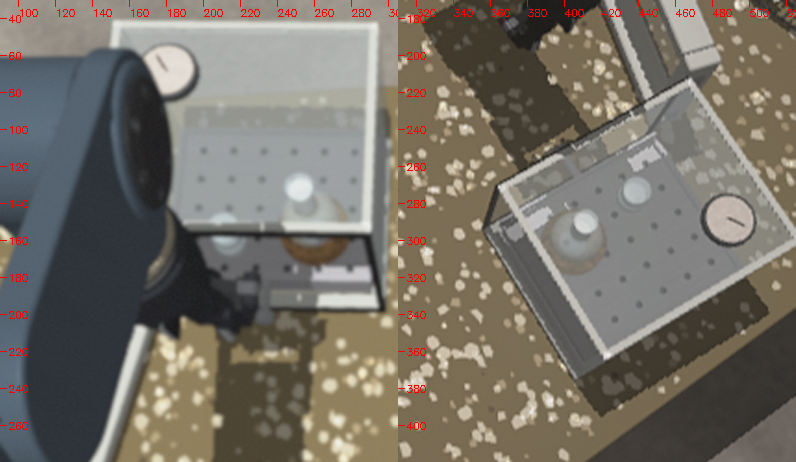

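Both views: the shelf is home, with the flask upright in its ring and the bottle standing. Moving to the handle.

arm_command:
  series:
    - [[0, 8, 18, 0], [0, 16, 35, 0], [0, 16, 36, 0], [0, 16, 36, 0], [0, 16, 36, 0], [0, 16, 36, 0], [0, 16, 36, 0], [0, 14, 28, 0], [0, 4, 8, 0], [0, 0, 0, 0]]

```text
t: 28.55
tcp_pos: [0.4602, 0.3551, 0.275]
tool_rot: [-0.482, 0.518, 0.483, 0.515]
force: [-0.1, -0.3, 0.8]
finger_gap: 0.45
```

```bash
python3 - <<'E'
from cabcal import *
st=status.sense();print(st["tcp_pos"],st["force"])
M=R.from_quat(st["tool_rot"]).as_matrix();print((M.T@(np.array([.4633,.3563,.187])-st["tcp_pos"]))*1000)
ts=np.linspace(1.785,0,27)
P=[door((-.084,-.251,.2),t) for t in ts]
print([rows(P[i],P[i+1],3.0713)[1:].round().astype(int).tolist() for i in range(26)])
E
```

```text
[0.4602 0.3551 0.275 ] [-0.1154 -0.32    0.8468]
[87.9725 -3.3205  1.6523]
[[9, -16], [8, -16], [6, -17], [5, -17], [4, -18], [3, -18], [2, -18], [0, -18], [-1, -18], [-2, -18], [-3, -18], [-4, -18], [-6, -17], [-7, -17], [-8, -16], [-9, -16], [-10, -15], [-11, -14], [-12, -14], [-13, -13], [-14, -12], [-15, -11], [-15, -10], [-16, -9], [-16, -8], [-17, -6]]
```

arm_command:
  series:
    - [[20, -2, 1, 0], [28, -1, 0, 0], [28, 0, 0, 0], [12, 0, 0, 0], [0, 0, 0, 0]]

```text
t: 29.05
tcp_pos: [0.4649, 0.354, 0.1883]
tool_rot: [-0.481, 0.519, 0.482, 0.517]
force: [0.0, 0.2, 0.7]
finger_gap: 0.45
```

arm_command:
  series:
    - [[0, 0, 0, 0], [0, 0, 0, 0], [0, 0, 0, 0], [0, 0, 0, 0], [0, 0, 0, 0]]
  jaw: 0
  force: 30

```text
t: 29.55
tcp_pos: [0.4651, 0.355, 0.1895]
tool_rot: [-0.482, 0.517, 0.482, 0.518]
force: [1.1, -1.8, 1.0]
finger_gap: 0.116
```

arm_command:
  series:
    - [[0, 4, -8, 0], [0, 9, -16, 0], [0, 7, -17, 0], [0, 6, -17, 0], [0, 4, -17, 0], [0, 3, -18, 0], [0, 2, -18, 0], [0, 1, -18, 0], [0, 0, -18, 0], [0, -2, -18, 0]]

```text
t: 30.55
tcp_pos: [0.4167, 0.1927, 0.1895]
tool_rot: [-0.481, 0.518, 0.483, 0.517]
force: [-2.4, 0.4, 1.9]
finger_gap: 0.116
```

arm_command:
  series:
    - [[0, -3, -18, 0], [0, -4, -18, 0], [0, -5, -18, 0], [0, -6, -17, 0], [0, -7, -17, 0], [0, -9, -16, 0], [0, -10, -15, 0], [0, -11, -15, 0], [0, -12, -14, 0], [0, -13, -13, 0]]

```text
t: 31.55
tcp_pos: [0.4866, 0.0261, 0.1894]
tool_rot: [-0.482, 0.518, 0.483, 0.517]
force: [-2.6, -0.9, 2.2]
finger_gap: 0.116
```

```bash
python3 - <<'E'
from cabcal import *
st=status.sense();print(st["tcp_pos"],st["force"],st["finger_gap"])
th=np.linspace(0,2,401);e=[np.linalg.norm(door((-.084,-.251,.2),t)[:2]-st["tcp_pos"][:2]) for t in th];t0=th[np.argmin(e)];print("th",t0,min(e))
ts=np.linspace(t0,0,9)
P=[door((-.084,-.251,.2),t) for t in ts]
print([rows(P[i],P[i+1],3.0713)[1:].tolist() for i in range(8)])
E
```

```text
[0.4866 0.0261 0.1894] [-2.6083 -0.8696  2.2457] 0.11646535512563556
th 0.44 0.000928244915569609
[[-10.8, -9.8], [-11.3, -9.2], [-11.8, -8.5], [-12.3, -7.9], [-12.7, -7.2], [-13.0, -6.5], [-13.4, -5.7], [-13.7, -5.0]]
```

arm_command:
  series:
    - [[0, -11, -10, 0], [0, -11, -9, 0], [0, -12, -8.5, 0], [0, -12, -8, 0], [0, -13, -7, 0], [0, -13, -6.5, 0], [0, -10, -4, 0], [0, -8, -3, 0], [0, -4, -1.5, 0], [0, 0, 0, 0]]

```text
t: 32.55
tcp_pos: [0.5789, -0.0387, 0.1894]
tool_rot: [-0.483, 0.517, 0.481, 0.517]
force: [-1.5, -5.6, 2.8]
finger_gap: 0.119
```

arm_command:
  series:
    - [[0, -1.5, -0.5, 0], [0, -1.5, -0.5, 0], [0, 0, 0, 0]]

```text
t: 32.85
tcp_pos: [0.5812, -0.0396, 0.1894]
tool_rot: [-0.483, 0.517, 0.481, 0.517]
force: [-1.7, -4.9, 3.0]
finger_gap: 0.117
```

arm_command:
  series:
    - [[0, -1.5, -0.5, 0], [0, -1, -0.5, 0], [0, 0, 0, 0]]

```text
t: 33.15
tcp_pos: [0.582, -0.04, 0.1894]
tool_rot: [-0.482, 0.518, 0.482, 0.517]
force: [-5.8, -3.7, 5.9]
finger_gap: 0.115
```

arm_command:
  series:
    - [[0, -1.5, -0.5, 0], [0, -1, 0, 0], [0, 0, 0, 0], [0, 0, 0, 0]]

```text
t: 33.55
tcp_pos: [0.5821, -0.04, 0.1894]
tool_rot: [-0.48, 0.519, 0.484, 0.516]
force: [-9.5, -2.2, 9.8]
finger_gap: 0.118
```

arm_command:
  series:
    - [[0, -1, 0, 0], [0, -1, 0, 0], [0, 0, 0, 0], [0, 0, 0, 0]]

```text
t: 33.95
tcp_pos: [0.5821, -0.04, 0.1893]
tool_rot: [-0.479, 0.52, 0.485, 0.514]
force: [-14.4, -3.8, 11.2]
finger_gap: 0.118
```

arm_command:
  series:
    - [[0, 0, 0, 0], [0, 0, 0, 0], [0, 0, 0, 0], [-5, 0, 0, 0], [-20, 0, 0, 0], [-40, 0, 0, 0], [-40, 0, 0, 0], [0, 20, 0, 0], [0, 40, 0, 0], [0, 40, 0, 0]]
  jaw: 45

```text
t: 34.95
tcp_pos: [0.4869, -0.0331, 0.2948]
tool_rot: [-0.483, 0.517, 0.482, 0.518]
force: [-0.0, -0.7, -0.0]
finger_gap: 0.452
```

arm_command:
  series:
    - [[0, 0, 40, 0], [0, 0, 45, 0], [0, 0, 45, 0], [0, 0, 45, 0], [0, 0, 45, 0], [0, 0, 45, 0], [0, 0, 20, 0], [0, 0, 0, 0]]

```text
t: 35.75
tcp_pos: [0.5075, 0.2542, 0.2945]
tool_rot: [-0.483, 0.516, 0.483, 0.517]
force: [-0.3, -0.5, -0.1]
finger_gap: 0.449
```

```bash
python3 - <<'E'
from h import *
st=status.sense();print(st["tcp_pos"],st["t"])
t=snapshot("top")[:,:,::-1].copy();s=snapshot("scene")[:,:,::-1].copy()
cv2.imwrite("pics/c10.png",np.hstack([crop(t,130,30,290,400,1.4),crop(s,175,170,270,400,1.4) if 0 else np.pad(crop(s,170,170,270,300,1.4),((0,140),(0,0),(0,0)))]) if 0 else np.hstack([crop(t,130,30,300,310,1.3),crop(s,170,170,300,310,1.3)]))
E
```

```text
[0.5075 0.2542 0.2945] 35.75
```

View pics/c10.png

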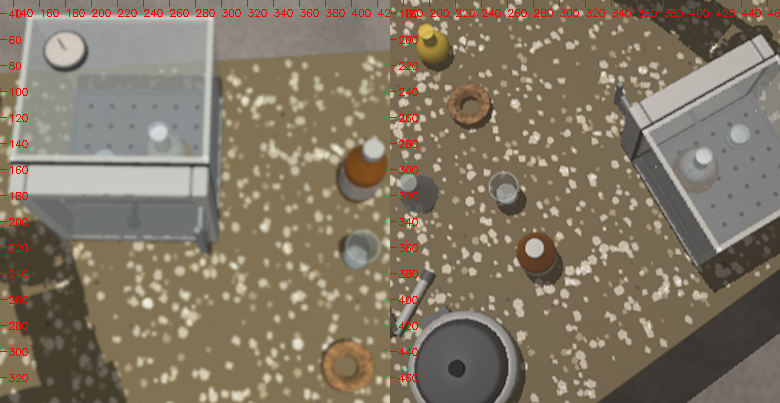

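```bash
python3 -c "
from station import ticket;print(ticket.sign_off())"
```

```text
the job is handed in; nothing more can be done
None
```

The flask is put away in the cabinet and the job is handed in, at about 36 s on the robot's clock (limit 72 s).

I opened the door to about 1.78 rad by its handle and drew the shelf out about 148 mm by its knob. I then moved the flask by its neck into the shelf ring, pushed the shelf home and closed the door.

**Last checks:**
- **Flask:** upright and centred in the shelf ring, seen from the wrist camera before the shelf went in.
- **Shelf:** pushed to a firm stop within 1 mm of the expected home position.
- **Door:** pushed to a firm stop within 1 mm of the expected shut position, and flush with the cabinet in the last pictures.
- **Other glassware:** the weighing bottle is standing on the shelf. The conical flask, beaker, reagent bottle and yellow flask are untouched on the bench.
- **Arm:** it ended clear of everything.

**What disagreed:**
- **First flask grip:** it read 27 mm instead of the 24 mm neck, probably because the pads were on the rim. I released it before lifting and gripped lower.
- **Knob grip:** it read 15 mm instead of 20 mm, but it held.
- **Camera measurements:** the two fixed cameras differed by 2–3 mm on the shelf ring and about 11 mm on the bench ring. The wrist camera settled both.

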